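Gauge the inlaid leg sleeves on the tilted pin and sort them

TASK

Two inlaid hexagonal leg sleeves stand on the plywood board; one of them has hard glue inside, and you cannot see which. One at a time, try each on the steel gauge pin that leans in the blue vise: slide it gently down along the pin, without forcing, until it stops, either fully home on the brass collar or halfway on glue; then, before trying the other, set it fully down on the free dowel of the green lacquering rack if it went home, or stand it upright in the red-lined tray if it stopped halfway. Do not drop or topple the sleeves or shift the vise, and leave everything else where it is.

Things in the scene. Friction and masses are not known exactly. Their poses are not given: they have to be found in the camera images.
- sleeve_1: Hexagonal leg sleeve, brown wood, bone diamonds, 46 mm across flats, 110 mm long, 130 g (varies), upright on the board at the start. Hollow 28 mm across flats, open at the foot, 100 mm deep; 10 mm closed star cap on top. Origin: centre of the foot; z to the cap; x square to a pair of flats (other pairs: x turned 60 and 120 degrees). Clear or glued inside: it cannot be seen which.
- sleeve_2: Hexagonal leg sleeve, brown wood, bone diamonds, 46 mm across flats, 110 mm long, 130 g (varies), upright on the board at the start. Hollow 28 mm across flats, open at the foot, 100 mm deep; 10 mm closed star cap on top. Origin: centre of the foot; z to the cap; x square to a pair of flats (other pairs: x turned 60 and 120 degrees). Clear or glued inside: it cannot be seen which.
- pin_seat (a point): Centre of the top face of the brass collar (52 mm across, 8 mm thick), where the gauge pin rises from it. z points up along the pin, which leans 23 to 37 degrees from vertical, roughly to the robot's right (-y); y is level. A sleeve that is fully home has its foot on this face. The vise jaws, 90 mm wide, end 9 mm below it. Pin and collar do not give.
- pin_tip (a point): Centre of the top of the steel gauge pin, on its axis (same axes as pin_seat): 25 mm diameter, 88 mm long from the collar, 3 mm bevel at the top. In the clear sleeve the pin goes in all its 88 mm. In the other, hard glue meets the pin's top when about 45 mm of it is in: that sleeve stops with its foot about 43 mm short of the collar.
- vise: The blue tilting machine vise that holds the gauge pin, about 200 x 150 mm on the bench, bolted down. Origin: centre of its underside; x points to its rear, where the screw handle is, z up. Its bed stands locked at its tilt; the handle reaches at most 190 mm above the bench.
- board: Plywood board, 90 x 210 x 12 mm, fixed to the bench, on which the sleeves start, about 110 mm apart along its y. Origin: centre of its underside.
- tray_red: Square tray of pale wood with red lining and rim, for sleeves stopped by glue: 130 mm square outside, 118 mm inside, walls 30 mm high, floor 6 mm thick, fixed to the bench. Origin: centre of its underside; x and y along its sides.
- dowel_foot (a point): Foot of the free dowel of the lacquering rack, a green board 90 x 210 x 18 mm fixed to the bench; the point is on the dowel's axis, on the board's top face; z up. The wooden dowel is 20 mm in diameter and stands 70 mm high, with a 3 mm bevel; a clear sleeve goes down over it until its foot is on the board. A second dowel, 110 mm away along -y of this point, is occupied.
- lacquered: Bystander: a red-lacquered sleeve of the same size, standing on the other dowel of the rack. Origin: centre of its foot.
- rod_bundle: Bystander: bundle of inlay rods lying on the bench, 37 x 160 x 25 mm, long along y. Origin: centre of its underside.
- star_block: Bystander: twelve-pointed star block, 78 mm across, 69 mm high. Origin: centre of its underside.
- hex_stack: Bystander: stack of hexagonal wood plates, 110 mm across, 48 mm high. Origin: centre of its underside.
- glue_bottle: Bystander: white glue bottle with orange cap, 60 mm across, 170 mm high. Origin: centre of its underside.
- wood_block: Bystander: pale wood block with an inlaid top, 70 x 120 x 75 mm. Origin: centre of its underside.
- mallet: Bystander: small wooden mallet lying along its x, 240 mm long. Origin: under its middle.
- glue_brush: Bystander: glue brush lying along its x, 180 mm long. Origin: under its middle.

How it is judged:
By the outcome, as a careful person would: the job done as asked, in the order asked, and still so for the second after the job is handed in, with the robot touching nothing.
It also fails if it takes over 72 s, if anything falls off the work surface, if the arm or the gripper's body presses on something with over 40 N, if the wrist force passes 120 N, or if a joint passes its speed limit or range.

ROBOT

A 6-joint arm with a two-finger parallel gripper is mounted at the origin on the work surface. World frame = base frame: x ahead of the robot, y to its left, z up, the work surface at z = 0. Lengths are in m, angles in degrees, forces in N, time in s.
With the tool pointing down it reaches from about 0.4 to 0.825 m from the base axis. Payload 7 kg.
Tool frame: the origin (TCP) lies on the centre line of the jaws, within the pads' length; the fingertips stand 19 mm ahead of it and the grasp point (between the pads) is the TCP; z points along the fingers, y is the line along which they close (so a half turn about z gives the same grasp; the last joint's range is limited). The gripper opens to 88 mm and grips with 3 to 60 N. Pads are 19 mm wide; open, the fingers measure 130 mm over their backs; the gripper's body (78 mm by 193 mm) begins 47 mm behind the grasp point.
Start: joints at [-54.884, 20.546, 0.682, 0, -70.136, -16.507], TCP at [0.215, -0.64, 0.246] pointing down, gripper open.
Joint ranges: [-176.03, 176.03], [-82.01, 121.73], [-58.28, 71.71], [-173.87, 95.51], [-174.79, -0.11], [-173.66, 173.66]. Speed limits (degrees/s): [136.94, 136.94, 172.46, 180, 180, 180].

INTERFACE

Orientations are given as [roll, pitch, yaw] about the fixed x, y, z axes, in that order (R = Rz(yaw) Ry(pitch) Rx(roll)).
In Python, from plant import ctrl gives the robot as it stands.
- The arm moves only by the tool move_arm, never from a script. Its argument "motion" is a list of rows, each a list of 3 entries, a list of its own where there are three numbers: the shift along the tool's x, y, z in mm, then the turn, a rotation vector about the tool's x, y, z in degrees, then the closure, from 0 (fully open) to 1 (shut). A call has 1 to 10 rows; each row is the pose to reach, as a shift and turn from the pose commanded when the call began, along the tool's axes at that moment; what a row does not reach only later rows make up. A row lasts 1/12 s, in which the tool goes at most 41.7 mm and 7.16 degrees, less where a joint would pass 70% of its speed; a pose out of reach is approached as far as the arm can. A call with a gripper value outside its range is refused whole. The fingers move at their own pace and stop on an object; the grip force is fixed at half the most. Time passes only in rows, so rows that repeat a pose let the fingers close. It gives the time, the measured TCP pose, the force, the opening and the grip force at its end, in the units of the state.
- ctrl.get_obs(): the state, without advancing time (a new reading comes with each control period).
- ctrl.snapshot(name): name is "scene" or "top" or "wrist"; returns a dict with "color" (420x560x3 uint8, blue, green, red), "camera_matrix" (3x3 intrinsics, pixels), "k1" (the pictures are not rectified: a ray, as slopes to the right and down, at radius r is drawn at 1 + k1 r^2 times it, then the intrinsics apply), "cam_to_world" (4x4, takes a point from camera to world coordinates). Camera axes: x right, y up, looking along -z (the intrinsics and any distortion apply to the point x, -y, -z); pixel columns grow to the right and rows downward; lengths in m; the calibration is good to about 2 mm. A picture is of the moment at which its call begins. There is no depth.
- ctrl.close_job(): hands the job in; it is judged then, once.
The state is a dict: "clock": time; "joint_pos": joint angles; "qvel": joint speeds; "tau": joint torques, N m; "tool_pos": TCP position; "orientation": TCP orientation; "force": force on the tool from outside, world axes, zero at the start; "moment": the same for the moment, N m; "opening": finger opening in m; "gripper_force": force on a finger pad.
Only numpy, scipy, OpenCV 4.12 (cv2) and the standard library are available. Lean on these libraries where they do the work, as an engineer would, in place of code of your own. Each camera call takes 0.05 s, during which the arm holds its last target. There are 200 camera calls.

## Working session

There is one attempt and no reset: what is moved stays moved. The work goes in short steps, Python scripts to look and compute and a tool call to move; the robot and the scene stay as the last step left them, time stands still between calls to the robot, and variables do not carry over. Pictures are saved under pics/ and viewed, at most 10 in all, crops included, and the job is handed in when it is done.

Besides the shell and the picture viewer there is one more tool, called after "Emit:" by a JSON object that holds its "op" and its "data". move_arm: Moves the arm, as the interface text tells. Its arguments: {"type":"object","properties":{"motion":{"type":"array"}},"required":["motion"]}

```bash
ls; mkdir -p pics; python3 - <<'E'
from plant import ctrl
import cv2,numpy as np
np.set_printoptions(precision=4,suppress=True)
print(ctrl.get_obs())
for n in("scene","top","wrist"):
    s=ctrl.snapshot(n); cv2.imwrite(f"pics/{n}0.png",s["color"]); print(n,s["camera_matrix"],s["k1"],s["cam_to_world"])
E
```

```text
pics
{'clock': 0.0, 'joint_pos': array([-54.8825,  20.5881,   0.6336,  -0.0201, -70.1365, -16.5054]), 'qvel': array([-0.0537,  0.0645,  0.027 , -0.0386,  0.0393, -0.0836]), 'tau': array([  0.0001, -58.2722,  29.3058,   6.9974,   0.0069,  -0.0002]), 'tool_pos': array([ 0.2152, -0.6393,  0.2447]), 'orientation': array([ 179.9073,   -0.0077, -161.3947]), 'force': array([-0.3717,  0.0992, -0.1959]), 'moment': array([ 0.0002, -0.0176, -0.0316]), 'gripper_force': 0.0, 'opening': 0.08774330812544741}
scene [[454.0987   0.     280.9505]
 [  0.     454.0987 209.1733]
 [  0.       0.       1.    ]] -0.09190713534033332 [[ 0.3778 -0.5485  0.746   1.701 ]
 [ 0.9259  0.2324 -0.298  -0.4288]
 [-0.0099  0.8032  0.5956  1.0162]
 [ 0.      0.      0.      1.    ]]
top [[496.5868   0.     285.7719]
 [  0.     496.5868 211.2717]
 [  0.       0.       1.    ]] -0.02439003288214859 [[ 0.0222  0.9818 -0.1884  0.2904]
 [-0.9998  0.0215 -0.0063  0.0134]
 [-0.0021  0.1885  0.9821  1.6682]
 [ 0.      0.      0.      1.    ]]
wrist [[331.1006   0.     283.0287]
 [  0.     331.1006 212.5167]
 [  0.       0.       1.    ]] 0.005095119086324637 [[-0.3188 -0.9126 -0.256   0.1468]
 [ 0.9478 -0.3064 -0.088  -0.6642]
 [ 0.0019 -0.2707  0.9627  0.3845]
 [ 0.      0.      0.      1.    ]]
```

View pics/scene0.png

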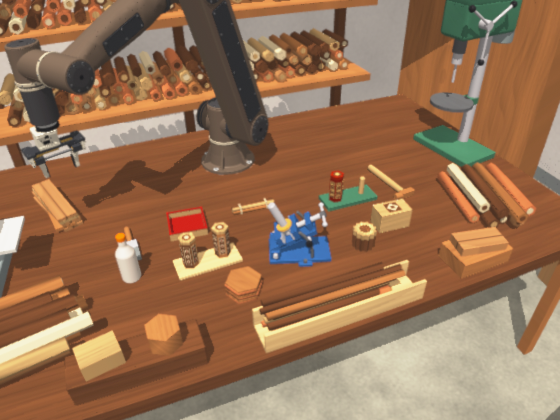

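View pics/top0.png

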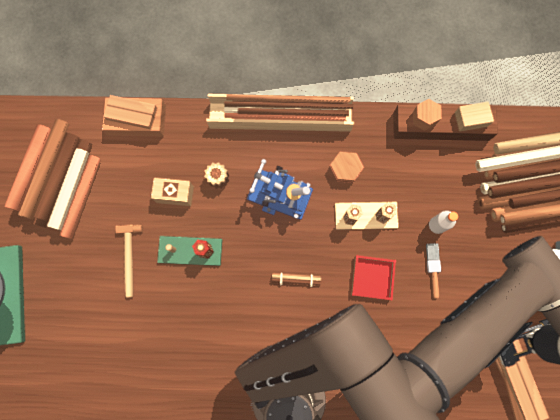

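The scene view shows the sleeves at (190,250) and (221,240), the pin rising from (284,228) to (272,205), the tray at (187,222) and the free dowel at (362,186). The top view shows the sleeve caps at (354,212) and (389,211), the pin near (293,191) to (307,187), the tray at (374,278), the free dowel at (169,248) and the lacquered sleeve at (201,248).

```bash
cat > h.py <<'E'
import numpy as np, cv2
from scipy.spatial.transform import Rotation as R
np.set_printoptions(precision=4,suppress=True)
def grab(ctrl,n,name):
    s=ctrl.snapshot(n); cv2.imwrite(f"pics/{name}.png",s["color"]); 
    np.savez(f"pics/{name}.npz",img=s["color"],K=s["camera_matrix"],k1=s["k1"],T=s["cam_to_world"]); return load(name)
def load(name): return dict(np.load(f"pics/{name}.npz"))
def ray(s,p):
    q=cv2.undistortPoints(np.array(p,float).reshape(-1,1,2),s["K"],np.array([s["k1"],0,0,0],float)).reshape(-1,2)
    d=np.c_[q[:,0],-q[:,1],-np.ones(len(q))]@s["T"][:3,:3].T
    return s["T"][:3,3],d/np.linalg.norm(d,axis=1)[:,None]
def plane(s,p,z):
    o,d=ray(s,p); return o+d*((z-o[2])/d[:,2])[:,None]
def tri(views,ps):
    A=0;b=0;L=[]
    for s,p in zip(views,ps):
        o,d=ray(s,[p]); P=np.eye(3)-np.outer(d[0],d[0]); A=A+P; b=b+P@o; L.append((P,o))
    x=np.linalg.solve(A,b); return x,[np.linalg.norm(P@(x-o))*1e3 for P,o in L]
def proj(s,X):
    X=np.atleast_2d(X); c=(X-s["T"][:3,3])@s["T"][:3,:3]
    q=np.c_[c[:,0],-c[:,1]]/-c[:,2:]; r2=(q**2).sum(1)[:,None]; q=q*(1+s["k1"]*r2)
    return q*s["K"][0,0]+s["K"][:2,2]
def pose(o): return o["tool_pos"],R.from_euler("xyz",o["orientation"],degrees=True)
def rel(o,p,Rt):
    p0,R0=pose(o); print("shift mm",R0.inv().apply(np.array(p)-p0)*1e3,"rotvec",np.degrees((R0.inv()*Rt).as_rotvec()))
def down(yaw): return R.from_euler("xyz",[180,0,yaw],degrees=True)
E
python3 - <<'E'
from h import *
from plant import ctrl
s=grab(ctrl,"scene","s1");t=grab(ctrl,"top","t1")
print("caps",plane(t,[(354,212),(389,211)],.122))
print("tri caps",tri([s,t],[(186,240),(389,211)]),tri([s,t],[(220,229),(354,212)]))
print("tray",plane(t,[(374,278)],.01),"dowel top",plane(t,[(169,246)],.088),"lacq",plane(t,[(201,246)],.128))
print("pin",tri([s,t],[(284,226),(293,191)]),tri([s,t],[(272,205),(307,188)]))
w=load("s1")
o=ctrl.get_obs();p,Rr=pose(o); Tw=ctrl.snapshot("wrist")["cam_to_world"]
print("cam in tool",Rr.inv().apply(Tw[:3,3]-p),"dir",Rr.inv().apply(-Tw[:3,2]))
for n,im,c,f in(("s1",s,(340,215,200,160),0),("t1",t,(300,200,0,0),0)): pass
a=cv2.resize(s["img"][165:285,150:410],None,fx=3,fy=3,interpolation=cv2.INTER_CUBIC)[:, :800]
cv2.imwrite("pics/s1c.png",a[:,:780])
E
```

```text
caps [[ 0.5894 -0.193   0.122 ]
 [ 0.5951 -0.3042  0.122 ]]
tri caps (array([ 0.5978, -0.3064,  0.1086]), [np.float64(0.4657147980026661), np.float64(0.46571479800269777)]) (array([ 0.5913, -0.1943,  0.1124]), [np.float64(0.05723297118001096), np.float64(0.057232971180036424)])
tray [[ 0.3896 -0.2737  0.01  ]] dowel top [[0.4721 0.3949 0.088 ]] lacq [[0.4698 0.2852 0.128 ]]
pin (array([0.6554, 0.0002, 0.1116]), [np.float64(1.422425205441047), np.float64(1.4224252054410735)]) (array([ 0.6463, -0.0386,  0.1988]), [np.float64(1.6908528572136619), np.float64(1.6908528572135664)])
cam in tool [ 0.0729 -0.0015 -0.1397] dir [-0.2709  0.0003  0.9626]
```

View pics/s1c.png

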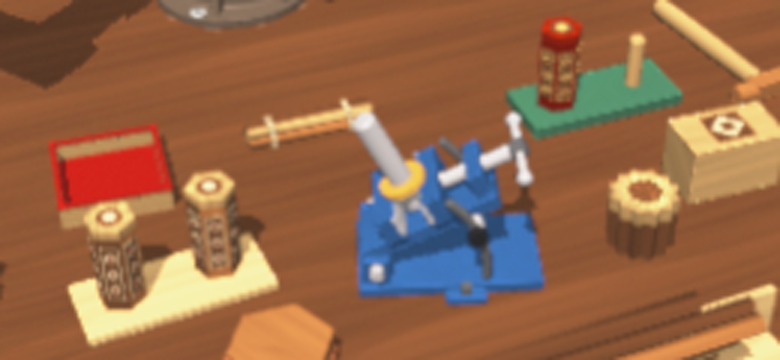

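Crop: the gauge pin runs from the collar at (401,180) to the tip at (366,122), i.e. full-image (284,225) to (272,206). The vise handle is on its +y side. I'm moving to look down with the wrist camera.

```bash
python3 - <<'E'
from h import *
from plant import ctrl
rel(ctrl.get_obs(),[.55,-.15,.34],down(180))
E
```

```text
shift mm [-473.3936  357.2556  -94.5867] rotvec [ 0.0288 -0.0089 18.6086]
```

Emit:
{"op": "move_arm", "data": {"motion": [[[-150,110,-95],[0,0,9],0],[[-473,357,-95],[0,0,18.6],0],[[-473,357,-95],[0,0,18.6],0],[[-473,357,-95],[0,0,18.6],0],[[-473,357,-95],[0,0,18.6],0],[[-473,357,-95],[0,0,18.6],0],[[-473,357,-95],[0,0,18.6],0],[[-473,357,-95],[0,0,18.6],0],[[-473,357,-95],[0,0,18.6],0],[[-473,357,-95],[0,0,18.6],0]]}}

```text
clock: 1.13
tool_pos: [0.4459, -0.3017, 0.3158]
orientation: [-180.0, 0.0, -180.0]
force: [1.3, -2.0, -0.1]
opening: 0.0878
gripper_force: 0.0
```

```bash
python3 - <<'E'
from h import *
from plant import ctrl
o=ctrl.get_obs();print(o["clock"],o["tool_pos"],o["orientation"])
rel(o,[.55,-.15,.34],down(180))
E
```

```text
1.1333 [ 0.4459 -0.3017  0.3158] [-179.9898    0.0432 -179.9892]
shift mm [-104.1097  151.6783  -24.1048] rotvec [-0.0102  0.0432  0.0108]
```

Emit:
{"op": "move_arm", "data": {"motion": [[[-104,152,-24],[0,0,0],0],[[-104,152,-24],[0,0,0],0],[[-104,152,-24],[0,0,0],0],[[-104,152,-24],[0,0,0],0],[[-104,152,-24],[0,0,0],0],[[-104,152,-24],[0,0,0],0],[[-104,152,-24],[0,0,0],0]]}}

```text
clock: 1.72
tool_pos: [0.5498, -0.1504, 0.339]
orientation: [180.0, -0.0, -179.9]
force: [-2.3, -0.8, 0.1]
opening: 0.0875
gripper_force: 0.0
```

```bash
python3 - <<'E'
from h import *
from plant import ctrl
o=ctrl.get_obs();print(o["clock"],o["tool_pos"],o["orientation"])
grab(ctrl,"wrist","w1");grab(ctrl,"top","t2")
E
```

```text
1.7167 [ 0.5498 -0.1504  0.339 ] [ 179.9963   -0.0205 -179.8605]
```

View pics/w1.png

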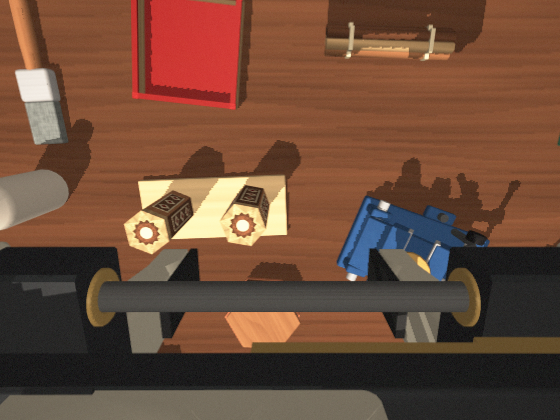

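Wrist view: the sleeve caps are at (147,233) and (243,226) with white centres, the tray is at (188,50), and the vise is partly hidden behind the fingers. Next I'll measure the caps.

```bash
python3 - <<'E'
from h import *
w=load("w1");im=w["img"];hsv=cv2.cvtColor(im,cv2.COLOR_BGR2HSV)
for (u,v) in((147,233),(243,226)):
    print([list(map(int,hsv[v,u+k])) for k in(0,6,12,15,18,22,26)])
print("board",hsv[200,200],hsv[185,160],hsv[220,275])
for (u,v) in((147,233),(243,226)):
    # white dot
    m=np.zeros(im.shape[:2],np.uint8); cv2.circle(m,(u,v),9,255,-1)
    wd=cv2.inRange(hsv,(0,0,200),(180,60,255))&m; 
    y,x=np.nonzero(wd); print("dot",x.mean(),y.mean(),len(x), plane(w,[(x.mean(),y.mean())],.122))
v=cv2.resize(im[170:265,110:300],None,fx=4,fy=4,interpolation=cv2.INTER_CUBIC); cv2.imwrite("pics/w1c.png",v)
E
```

```text
[[29, 21, 254], [11, 145, 187], [23, 106, 222], [22, 99, 251], [22, 103, 250], [16, 129, 111], [12, 167, 55]]
[[29, 25, 254], [12, 128, 214], [22, 102, 246], [23, 95, 250], [21, 107, 246], [16, 120, 151], [27, 72, 254]]
board [ 18 114 186] [ 27  67 254] [ 27  62 254]
dot 145.78703703703704 232.50925925925927 108 [[ 0.6016 -0.3076  0.122 ]]
dot 242.34259259259258 225.0648148148148 108 [[ 0.5925 -0.1976  0.122 ]]
```

View pics/w1c.png

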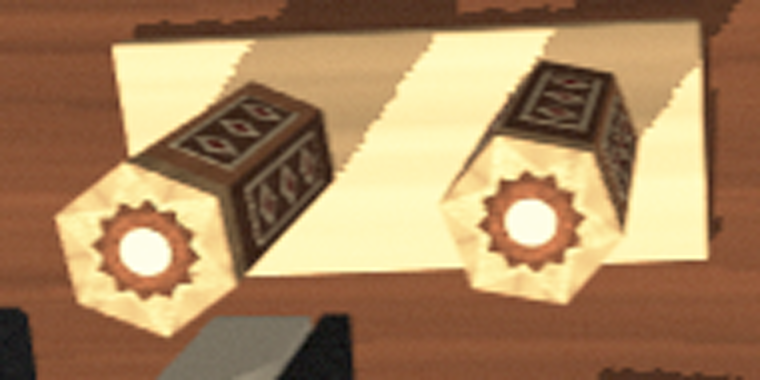

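Crop: two cap hexagons with clear corners; left corners at (130,160), (228,186), (240,275), (167,337), (80,300), (55,215), and the right ones similarly.

```bash
python3 - <<'E'
from h import *
w=load("w1")
for c in([(130,160),(228,186),(240,275),(167,337),(80,300),(55,215)],[(500,133),(600,152),(622,232),(567,305),(470,290),(442,203)]):
    q=np.array(c,float)/4+[110,170]-.375
    P=plane(w,q,.122);m=P.mean(0);d=P[:,:2]-m[:2]
    a=np.degrees(np.arctan2(d[:,1],d[:,0])); ph=np.angle(np.exp(6j*np.radians(a)).mean(),deg=True)/6
    print("c",m,"r",np.linalg.norm(d,axis=1)*1e3,"corner ang mod60",a%60,ph,"flat normals",(ph+30)%60)
E
```

```text
c [ 0.6    -0.3059  0.122 ] r [25.5614 29.7545 26.1824 27.7696 27.2535 27.3593] corner ang mod60 [ 6.3339  7.0072 10.8415  3.9292  6.7394 10.1631] 7.499782119874015 flat normals 37.49978211987401
c [ 0.592  -0.1968  0.122 ] r [26.7232 27.6322 25.216  27.1361 28.2958 26.0826] corner ang mod60 [18.588  16.1793 22.0183 19.0716 18.2253 18.984 ] 18.840479023628834 flat normals 48.84047902362883
```

Emit:
{"op": "move_arm", "data": {"motion": [[[-170,170,-21],[0,0,0],0],[[-170,170,-21],[0,0,0],0],[[-170,170,-21],[0,0,0],0],[[-170,170,-21],[0,0,0],0],[[-170,170,-21],[0,0,0],0],[[-170,170,-21],[0,0,0],0],[[-170,170,-21],[0,0,0],0],[[-170,170,-21],[0,0,0],0]]}}

```text
clock: 2.48
tool_pos: [0.7198, 0.0186, 0.3584]
orientation: [-180.0, -0.1, -180.0]
force: [-0.5, -1.1, -0.9]
opening: 0.0878
gripper_force: 0.0
```

```bash
python3 - <<'E'
from h import *
from plant import ctrl
w=grab(ctrl,"wrist","w2");o=ctrl.get_obs();print(o["clock"],o["tool_pos"],o["qvel"].round(2))
E
```

```text
2.5333 [0.7192 0.0176 0.3592] [-0.78 -1.77 -0.84  0.13  0.    0.07]
```

Emit:
{"op": "move_arm", "data": {"motion": [[[0,-150,0],[0,0,0],0],[[0,-150,0],[0,0,0],0],[[0,-150,0],[0,0,0],0],[[0,-150,0],[0,0,0],0],[[0,-150,0],[0,0,0],0],[[0,-150,0],[0,0,0],0]]}}

```text
clock: 3.03
tool_pos: [0.7178, -0.1352, 0.361]
orientation: [-180.0, 0.0, 179.7]
force: [0.2, -0.2, 0.1]
opening: 0.0878
gripper_force: 0.0
```

```bash
python3 - <<'E'
from h import *
from plant import ctrl
w=grab(ctrl,"wrist","w3");o=ctrl.get_obs();print(o["clock"],o["tool_pos"],o["qvel"].round(2))
a=load("w2");g=np.array([[.655,0,.11],[.646,-.039,.199]])
out=[]
for s in(a,w):
    c=proj(s,g);print(c);m=c.mean(0).astype(int);x0=min(max(m[0]-62,0),435);y0=max(m[1]-70,0);print("crop",x0,y0)
    out.append(cv2.resize(s["img"][y0:y0+140,x0:x0+125],(400,448),interpolation=cv2.INTER_CUBIC))
cv2.imwrite("pics/w23.png",np.hstack(out))
E
```

```text
3.0833 [ 0.7181 -0.1337  0.361 ] [ 2.07  0.03  0.14 -0.05 -0.07 -0.16]
[[267.9418 126.7934]
 [218.3982 118.0353]]
crop 181 52
[[402.3129 127.2883]
 [393.9393 119.3368]]
crop 336 53
```

View pics/w23.png

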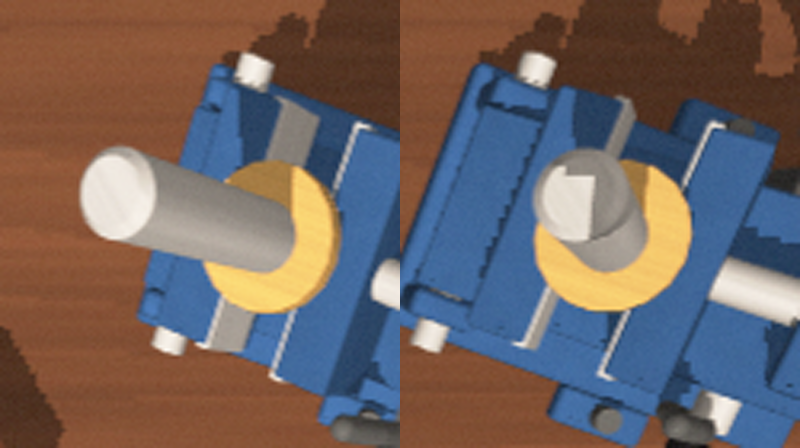

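Left (w2): tip disc at about (118,194), collar ellipse spanning x 203–340 and y 160–313. Right (w3): nearly along the pin, with the tip disc at (582,195) and the collar centred near (613,236).

```bash
python3 - <<'E'
from h import *
a=load("w2");b=load("w3")
L=lambda x,y:(181+x/3.2-.35,52+y/3.2-.35); Rr=lambda x,y:(336+(x-400)/3.2-.35,53+y/3.2-.35)
tip,e1=tri([a,b],[L(118,194),Rr(582,195)]);
# collar: colour mask, hull ellipse
es=[]
for s,(x0,y0) in((a,(181,52)),(b,(336,53))):
    hsv=cv2.cvtColor(s["img"],cv2.COLOR_BGR2HSV); m=cv2.inRange(hsv,(15,90,120),(32,255,255)); k=np.zeros_like(m);k[y0:y0+140,x0:x0+125]=1;m*=k
    n,l,st,_=cv2.connectedComponentsWithStats(m); i=1+st[1:,4].argmax(); print("mask bbox",st[i])
    pts=np.argwhere(l>0)[:,::-1]; pts=np.argwhere(l==i)[:,::-1]
    h=cv2.convexHull(pts.astype(np.int32)); h=h[:,0].astype(np.float32)
    el=cv2.fitEllipse(h); print("ell",el); es.append(el[0])
for q in([es[0],es[1]],[L(271,237),Rr(613,235)]):
    seat,e2=tri([a,b],q); ax=tip-seat; n=np.linalg.norm(ax); print("seat",seat,e2,"tip",tip,e1,"len",n*1e3,"lean",np.degrees(np.arccos(ax[2]/n)),"azim",np.degrees(np.arctan2(ax[1],ax[0])))
E
```

```text
mask bbox [ 245  102   42   48 1004]
ell ((265.186279296875, 125.7981185913086), (42.68795394897461, 47.92216491699219), 9.922314643859863)
mask bbox [ 378  103   49   47 1005]
ell ((402.3343811035156, 126.32992553710938), (45.34667205810547, 50.183448791503906), 53.22076416015625)
seat [ 0.6538 -0.0027  0.1176] [np.float64(0.007695476799171444), np.float64(0.0076954767989890135)] tip [ 0.6411 -0.0399  0.1967] [np.float64(0.013659994937594575), np.float64(0.013659994937685846)] len 88.37398840638244 lean 26.40625868510782 azim -108.7467452447474
seat [ 0.6536 -0.0026  0.1167] [np.float64(0.09081198878103411), np.float64(0.09081198878086506)] tip [ 0.6411 -0.0399  0.1967] [np.float64(0.013659994937594575), np.float64(0.013659994937685846)] len 89.14925746522384 lean 26.2086393920837 azim -108.46339678722417
```

```bash
cat >> h.py <<'E'
A0=np.array([.6008,-.3068]); B0=np.array([.5922,-.1972]); YA,YB=-172.5,-161.2
az,ln=np.radians(-109),np.radians(26)
AX=np.array([np.sin(ln)*np.cos(az),np.sin(ln)*np.sin(az),np.cos(ln)])
TIP=np.array([.6411,-.0399,.1967])+.001*AX; SEAT=TIP-.088*AX
def along(yaw,ax=AX):
    r=np.cross([0,0,1],ax); r*=np.arcsin(np.linalg.norm(r))/np.linalg.norm(r)
    return R.from_rotvec(r)*down(yaw)
E
python3 - <<'E'
from h import *
from plant import ctrl
o=ctrl.get_obs(); rel(o,[*B0,.24],down(YB)); print(SEAT,TIP)
for n,(x0,y0),ls in(("w2",(181,52),[(365,125),(275,378)]),("w3",(336-125,53),[(717,125),(605,378)])):
    s=load(n); q=[(x0+x/3.2-.35,y0+y/3.2-.35) for x,y in ls]; P=plane(s,q,.125);d=P[1]-P[0];print("jaw dir",np.degrees(np.arctan2(d[1],d[0])))
E
```

```text
shift mm [125.7936 -63.9224 120.8545] rotvec [  0.0034   0.0462 -18.968 ]
[ 0.6535 -0.0038  0.1185] [ 0.641  -0.0403  0.1976]
jaw dir -20.22729463754012
jaw dir -19.276353210451298
```

Emit:
{"op": "move_arm", "data": {"motion": [[[126,-64,121],[0,0,-19],0],[[126,-64,121],[0,0,-19],0],[[126,-64,121],[0,0,-19],0],[[126,-64,121],[0,0,-19],0],[[126,-64,121],[0,0,-19],0],[[126,-64,121],[0,0,-19],0],[[126,-64,121],[0,0,-19],0]]}}

```text
clock: 3.67
tool_pos: [0.5924, -0.1955, 0.2397]
orientation: [-180.0, 0.0, -161.0]
force: [-0.5, -0.1, 1.7]
opening: 0.0881
gripper_force: 0.0
```

```bash
python3 - <<'E'
from h import *
from plant import ctrl
o=ctrl.get_obs();print(o["clock"],o["tool_pos"],o["orientation"]); rel(o,[*B0,.097],down(YB))
w=grab(ctrl,"wrist","w4")
E
```

```text
3.6667 [ 0.5924 -0.1955  0.2397] [-179.9857    0.0106 -160.9938]
shift mm [  0.7538  -1.5258 142.7361] rotvec [-0.0143  0.0106  0.2062]
```

Emit:
{"op": "move_arm", "data": {"motion": [[[0,0,40],[0,0,0],0],[[0,0,80],[0,0,0],0],[[0,0,115],[0,0,0],0],[[0,0,135],[0,0,0],0],[[0,0,143],[0,0,0],0],[[0,0,143],[0,0,0],0],[[0,0,143],[0,0,0],0.2]]}}

```text
clock: 4.3
tool_pos: [0.5949, -0.1953, 0.0975]
orientation: [-179.9, 0.1, -160.9]
force: [-0.5, -0.6, 0.3]
opening: 0.0849
gripper_force: 0.0
```

```bash
python3 - <<'E'
from h import *
from plant import ctrl
o=ctrl.get_obs();print(o["clock"],o["tool_pos"],o["orientation"],o["force"]); rel(o,[*B0,.097],down(YB))
E
```

```text
4.3 [ 0.5949 -0.1953  0.0975] [-179.9368    0.076  -160.9254] [-0.5387 -0.5716  0.2694]
shift mm [ 3.1538 -0.9111  0.4788] rotvec [-0.0631  0.0761  0.2746]
```

Emit:
{"op": "move_arm", "data": {"motion": [[[0,0,0],[0,0,0],0.6],[[0,0,0],[0,0,0],1],[[0,0,0],[0,0,0],1],[[0,0,0],[0,0,0],1],[[0,0,0],[0,0,0],1],[[0,0,0],[0,0,0],1]]}}

```text
clock: 4.8
tool_pos: [0.5934, -0.1956, 0.0966]
orientation: [-180.0, 0.0, -161.0]
force: [-0.4, -0.3, -0.2]
opening: 0.047
gripper_force: 0.0
```

Emit:
{"op": "move_arm", "data": {"motion": [[[0,0,0],[0,0,0],1],[[0,0,0],[0,0,0],1],[[0,0,0],[0,0,0],1]]}}

```text
clock: 5.05
tool_pos: [0.5934, -0.1956, 0.0966]
orientation: [-180.0, 0.0, -161.0]
force: [-0.6, 1.1, 4.1]
opening: 0.0459
gripper_force: 29.9
```

```bash
python3 - <<'E'
from h import *
from plant import ctrl
o=ctrl.get_obs();print(o["tool_pos"],o["orientation"],o["force"],o["opening"],o["gripper_force"])
Rt=along(YB); 
for h in(.085+.088+.05,.085+.088+.012): print("TCP",SEAT+AX*h); 
p,R0=pose(o); 
o2=dict(o);o2["tool_pos"]=p+[0,0,.16]
rel(o2,SEAT+AX*.223,Rt)
print("tool y at pin",Rt.apply([0,1,0]))
E
```

```text
[ 0.5934 -0.1956  0.0966] [-179.9874    0.0141 -160.985 ] [-0.5598  1.1226  4.0633] 0.04590289736260984 29.945117086172104
TCP [ 0.6217 -0.0963  0.3189]
TCP [ 0.6271 -0.0805  0.2848]
shift mm [-59.1121  84.6546 -62.3881] rotvec [-20.5265 -15.9602   0.2156]
tool y at pin [-0.3483  0.871   0.3464]
```

Emit:
{"op": "move_arm", "data": {"motion": [[[0,0,-10],[0,0,0],1],[[0,0,-40],[0,0,0],1],[[0,0,-80],[0,0,0],1],[[0,0,-120],[0,0,0],1],[[0,0,-160],[0,0,0],1],[[-15,20,-190],[-5,-4,0],1],[[-30,40,-222],[-10,-8,0],1],[[-45,65,-222],[-15,-12,0],1],[[-59,85,-222],[-20,-15,0],1],[[-61,85,-222],[-20.5,-16,0.2],1]]}}

```text
clock: 5.88
tool_pos: [0.6236, -0.0937, 0.3189]
orientation: [158.6, 15.8, -164.2]
force: [-0.6, 0.1, -2.2]
opening: 0.046
gripper_force: 29.9
```

Emit:
{"op": "move_arm", "data": {"motion": [[[0,0,0],[0,0,0],1],[[0,0,0],[0,0,0],1],[[0,0,0],[0,0,0],1],[[0,0,0],[0,0,0],1]]}}

```text
clock: 6.22
tool_pos: [0.6229, -0.0955, 0.3177]
orientation: [159.0, 15.5, -164.1]
force: [-0.1, 0.7, -1.9]
opening: 0.0456
gripper_force: 29.9
```

```bash
cat >> h.py <<'E'
def st(o,yaw,dx,hf,Rt=None,tz=.0846,ax=AX):
    """offset of the sleeve's foot from the pin axis, and what to move to height hf of foot above seat"""
    p,R0=pose(o); foot=p+R0.apply([dx,0,tz]); d=foot-SEAT; h=d@ax
    print("t",o["clock"],"tcp",p,"foot h mm",h*1e3,"lateral(tool)",R0.inv().apply(d-h*ax)*1e3,"tilt err",np.degrees((R0.inv()*along(yaw,ax)).as_rotvec()))
    print("F tool",R0.inv().apply(o["force"]),"M tool",R0.inv().apply(o["moment"]),"open",o["opening"],o["gripper_force"])
    Rt=along(yaw,ax); rel(o,SEAT+ax*hf-Rt.apply([dx,0,tz]),Rt)
E
python3 - <<'E'
from h import *
from plant import ctrl
o=ctrl.get_obs(); st(o,YB,.00165,.098)
s=grab(ctrl,"scene","s2");t=grab(ctrl,"top","t3")
w=load("w4");print(proj(w,[*B0,.122]))
hsv=cv2.cvtColor(w["img"],cv2.COLOR_BGR2HSV);u,v=proj(w,[*B0,.122])[0].astype(int);print(hsv[v,u])
a=cv2.resize(s["img"][165:265,210:340],(520,400),interpolation=cv2.INTER_CUBIC)
cv2.imwrite("pics/s2c.png",a)
E
```

```text
t 6.2167 tcp [ 0.6229 -0.0955  0.3177] foot h mm 136.8375098165565 lateral(tool) [ 0.7511 -0.3318  0.0017] tilt err [-0.0832 -0.0933  0.0268]
F tool [ 0.4497 -0.0013  2.018 ] M tool [ 1.3045  1.0623 -0.0374] open 0.04557165330939535 29.946973398327827
shift mm [-0.6766  0.2646 38.8332] rotvec [-0.0832 -0.0933  0.0268]
[[282.9314 212.1667]]
[ 26  35 254]
```

View pics/s2c.png

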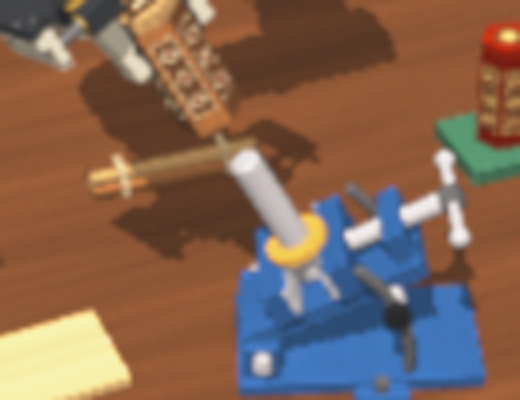

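The scene crop shows the sleeve foot near (215,135), in line with the pin tip at (247,160) and at the same tilt. Next I'll verify the cap offset from w4 and the pin line in the scene view.

```bash
python3 - <<'E'
from h import *
w=load("w4");hsv=cv2.cvtColor(w["img"],cv2.COLOR_BGR2HSV)
m=cv2.inRange(hsv,(0,0,200),(180,60,255));k=np.zeros_like(m);cv2.circle(k,(283,212),25,1,-1);y,x=np.nonzero(m*k);print(x.mean(),y.mean(),len(x),plane(w,[(x.mean(),y.mean())],.122))
s=load("s2"); print("proj seat,tip",(proj(s,[SEAT,TIP])-[210,165])*4)
E
```

```text
282.2056074766355 212.7710280373832 214 [[ 0.5929 -0.1976  0.122 ]]
proj seat,tip [[292.0952 236.843 ]
 [241.1893 158.2427]]
```

Emit:
{"op": "move_arm", "data": {"motion": [[[-0.3,0.3,13],[0,0,0],1],[[-0.3,0.3,26],[0,0,0],1],[[-0.3,0.3,36],[0,0,0],1],[[-0.3,0.3,39],[0,0,0],1],[[-0.3,0.3,39],[0,0,0],1],[[-0.3,0.3,39],[0,0,0],1]]}}

```text
clock: 6.82
tool_pos: [0.6291, -0.0789, 0.2835]
orientation: [159.0, 15.6, -164.1]
force: [0.1, 0.4, -0.8]
opening: 0.0459
gripper_force: 29.9
```

```bash
python3 - <<'E'
from h import *
from plant import ctrl
o=ctrl.get_obs(); st(o,YB,.0013,.078)
E
```

```text
t 6.8167 tcp [ 0.6291 -0.0789  0.2835] foot h mm 98.32508332157305 lateral(tool) [-0.6545  0.2218 -0.0001] tilt err [-0.0333  0.0027  0.0388]
F tool [0.0379 0.0361 0.8705] M tool [1.3317 1.0666 0.0231] open 0.045867383381705706 29.946987256407738
shift mm [ 0.6515 -0.26   20.3253] rotvec [-0.0333  0.0027  0.0388]
```

Emit:
{"op": "move_arm", "data": {"motion": [[[0,0,4],[0,0,0],1],[[0,0,8],[0,0,0],1],[[0,0,11],[0,0,0],1],[[0,0,14],[0,0,0],1],[[0,0,14],[0,0,0],1],[[0,0,14],[0,0,0],1]]}}

```text
clock: 7.32
tool_pos: [0.631, -0.073, 0.2705]
orientation: [158.9, 15.6, -164.1]
force: [-0.0, 0.2, -0.8]
opening: 0.046
gripper_force: 29.9
```

```bash
python3 - <<'E'
from h import *
from plant import ctrl
o=ctrl.get_obs(); st(o,YB,.0013,.078)
E
```

```text
t 7.3167 tcp [ 0.631  -0.073   0.2705] foot h mm 83.9017567222322 lateral(tool) [-0.4133  0.2649 -0.    ] tilt err [-0.007  -0.0004  0.0098]
F tool [ 0.1812 -0.1435  0.7972] M tool [1.3516 1.0231 0.0155] open 0.045989885180041025 29.947071745991707
shift mm [ 0.4139 -0.2747  5.9018] rotvec [-0.007  -0.0004  0.0098]
```

Emit:
{"op": "move_arm", "data": {"motion": [[[0,0,3],[0,0,0],1],[[0,0,6],[0,0,0],1],[[0,0,9],[0,0,0],1],[[0,0,12],[0,0,0],1],[[0,0,12],[0,0,0],1]]}}

```text
clock: 7.73
tool_pos: [0.6325, -0.0677, 0.2591]
orientation: [158.9, 15.6, -164.1]
force: [-0.0, -0.4, -1.7]
opening: 0.0457
gripper_force: 29.9
```

```bash
python3 - <<'E'
from h import *
from plant import ctrl
o=ctrl.get_obs(); st(o,YB,.0013,.052)
E
```

```text
t 7.7333 tcp [ 0.6325 -0.0677  0.2591] foot h mm 71.20535883794204 lateral(tool) [-0.1378  0.451   0.0001] tilt err [ 0.0263 -0.0261 -0.0111]
F tool [ 0.612  -0.9701  1.343 ] M tool [1.3304 1.0889 0.0271] open 0.04573433999634451 29.946917295455933
shift mm [ 0.1676 -0.4208 19.2046] rotvec [ 0.0263 -0.0261 -0.0111]
```

Emit:
{"op": "move_arm", "data": {"motion": [[[0,0,3],[0,0,0],1],[[0,0,6],[0,0,0],1],[[0,0,9],[0,0,0],1],[[0,0,12],[0,0,0],1],[[0,0,15],[0,0,0],1],[[0,0,18],[0,0,0],1],[[0,0,20],[0,0,0],1],[[0,0,20],[0,0,0],1]]}}

```text
clock: 8.4
tool_pos: [0.6355, -0.0595, 0.2414]
orientation: [158.9, 15.6, -164.1]
force: [0.2, 0.1, -1.3]
opening: 0.046
gripper_force: 29.9
```

```bash
python3 - <<'E'
from h import *
from plant import ctrl
o=ctrl.get_obs(); st(o,YB,.0013,.043)
E
```

```text
t 8.4 tcp [ 0.6355 -0.0595  0.2414] foot h mm 51.48943806116697 lateral(tool) [-0.2923  0.3899  0.    ] tilt err [ 0.0119 -0.0116  0.0006]
F tool [ 0.1346 -0.4184  1.2299] M tool [ 1.3462  1.0196 -0.0484] open 0.04600613733059088 29.94694545865059
shift mm [ 0.3077 -0.3741  8.4892] rotvec [ 0.0119 -0.0116  0.0006]
```

Emit:
{"op": "move_arm", "data": {"motion": [[[0,0,1.5],[0,0,0],1],[[0,0,3],[0,0,0],1],[[0,0,4.5],[0,0,0],1],[[0,0,6],[0,0,0],1],[[0,0,6],[0,0,0],1]]}}

```text
clock: 8.82
tool_pos: [0.6364, -0.0571, 0.2362]
orientation: [158.9, 15.6, -164.1]
force: [-0.5, -0.6, -1.0]
opening: 0.0458
gripper_force: 29.9
```

```bash
python3 - <<'E'
from h import *
from plant import ctrl
o=ctrl.get_obs(); st(o,YB,.0013,.043)
E
```

```text
t 8.8167 tcp [ 0.6364 -0.0571  0.2362] foot h mm 45.753767893130934 lateral(tool) [-0.4166  0.3524  0.0001] tilt err [0.0022 0.0078 0.0041]
F tool [ 0.8309 -0.6564  0.5704] M tool [ 1.3112  0.9998 -0.003 ] open 0.045825385595717236 29.94698904454708
shift mm [ 0.4054 -0.3493  2.7539] rotvec [0.0022 0.0078 0.0041]
```

Emit:
{"op": "move_arm", "data": {"motion": [[[0,0,0.7],[0,0,0],1],[[0,0,1.4],[0,0,0],1],[[0,0,2.1],[0,0,0],1],[[0,0,2.8],[0,0,0],1],[[0,0,3.5],[0,0,0],1],[[0,0,3.5],[0,0,0],1]]}}

```text
clock: 9.32
tool_pos: [0.6369, -0.0558, 0.2333]
orientation: [158.9, 15.6, -164.1]
force: [-0.5, 0.3, -2.4]
opening: 0.0454
gripper_force: 29.9
```

```bash
python3 - <<'E'
from h import *
from plant import ctrl
o=ctrl.get_obs(); st(o,YB,.0013,.043)
E
```

```text
t 9.3167 tcp [ 0.6369 -0.0558  0.2333] foot h mm 42.44762334530449 lateral(tool) [-0.5158  0.2869  0.0001] tilt err [-0.0086  0.0185  0.0061]
F tool [ 0.9835 -0.426   2.1563] M tool [1.3773 1.0293 0.071 ] open 0.045364704623449416 29.947049394249916
shift mm [ 0.4883 -0.2998 -0.5521] rotvec [-0.0086  0.0185  0.0061]
```

Emit:
{"op": "move_arm", "data": {"motion": [[[0,0,0.7],[0,0,0],1],[[0,0,1.4],[0,0,0],1],[[0,0,2.1],[0,0,0],1],[[0,0,2.8],[0,0,0],1],[[0,0,2.8],[0,0,0],1]]}}

```text
clock: 9.73
tool_pos: [0.6373, -0.0546, 0.2307]
orientation: [158.9, 15.6, -164.1]
force: [0.5, -0.6, -2.5]
opening: 0.0461
gripper_force: 29.9
```

```bash
python3 - <<'E'
from h import *
from plant import ctrl
o=ctrl.get_obs(); st(o,YB,.0013,.008)
E
```

```text
t 9.7333 tcp [ 0.6373 -0.0546  0.2307] foot h mm 39.603726035633386 lateral(tool) [-0.4855  0.3292  0.0001] tilt err [-0.0036  0.0128  0.0078]
F tool [ 0.4294 -1.5987  2.0786] M tool [1.3125 1.0543 0.0099] open 0.0460545418661407 29.946824982762337
shift mm [ 0.4736 -0.3327 31.6039] rotvec [-0.0036  0.0128  0.0078]
```

Emit:
{"op": "move_arm", "data": {"motion": [[[0,0,0.7],[0,0,0],1],[[0,0,1.4],[0,0,0],1],[[0,0,2.1],[0,0,0],1],[[0,0,2.8],[0,0,0],1],[[0,0,2.8],[0,0,0],1]]}}

```text
clock: 10.15
tool_pos: [0.6377, -0.0534, 0.2282]
orientation: [158.9, 15.6, -164.1]
force: [-1.0, 0.4, -1.5]
opening: 0.0457
gripper_force: 29.9
```

```bash
python3 - <<'E'
from h import *
from plant import ctrl
o=ctrl.get_obs(); st(o,YB,.0013,.008)
E
```

```text
t 10.15 tcp [ 0.6377 -0.0534  0.2282] foot h mm 36.804418476964514 lateral(tool) [-0.4893  0.3205  0.0001] tilt err [-0.0043  0.0128  0.0078]
F tool [1.2541 0.1677 1.3725] M tool [1.3155 1.0146 0.017 ] open 0.045717561105795376 29.94707465171814
shift mm [ 0.4768 -0.3248 28.8046] rotvec [-0.0043  0.0128  0.0078]
```

Emit:
{"op": "move_arm", "data": {"motion": [[[0,0,2],[0,0,0],1],[[0,0,4],[0,0,0],1],[[0,0,6],[0,0,0],1],[[0,0,8],[0,0,0],1],[[0,0,10],[0,0,0],1],[[0,0,12],[0,0,0],1],[[0,0,13],[0,0,0],1],[[0,0,13],[0,0,0],1]]}}

```text
clock: 10.82
tool_pos: [0.6396, -0.048, 0.2164]
orientation: [158.9, 15.6, -164.1]
force: [-0.2, -0.2, -0.9]
opening: 0.0456
gripper_force: 29.9
```

```bash
python3 - <<'E'
from h import *
from plant import ctrl
o=ctrl.get_obs(); st(o,YB,.0013,.008)
E
```

```text
t 10.8167 tcp [ 0.6396 -0.048   0.2164] foot h mm 23.656976289992677 lateral(tool) [-0.44    0.3454  0.    ] tilt err [-0.0006  0.0017  0.009 ]
F tool [ 0.467  -0.3965  0.7075] M tool [1.3167 1.0805 0.0472] open 0.04559535184960231 29.94701474905014
shift mm [ 0.4379 -0.3463 15.657 ] rotvec [-0.0006  0.0017  0.009 ]
```

Emit:
{"op": "move_arm", "data": {"motion": [[[0,0,2],[0,0,0],1],[[0,0,4],[0,0,0],1],[[0,0,6],[0,0,0],1],[[0,0,8],[0,0,0],1],[[0,0,10],[0,0,0],1],[[0,0,12],[0,0,0],1],[[0,0,14],[0,0,0],1],[[0,0,14],[0,0,0],1]]}}

```text
clock: 11.48
tool_pos: [0.6415, -0.0421, 0.2036]
orientation: [158.9, 15.6, -164.1]
force: [-0.9, -0.4, -1.4]
opening: 0.0456
gripper_force: 29.9
```

```bash
python3 - <<'E'
from h import *
from plant import ctrl
o=ctrl.get_obs(); st(o,YB,.0013,.003)
E
```

```text
t 11.4833 tcp [ 0.6415 -0.0421  0.2036] foot h mm 9.466913795100252 lateral(tool) [-0.345   0.3621  0.    ] tilt err [ 0.0056 -0.0049 -0.0012]
F tool [ 1.3243 -0.5254  0.9415] M tool [1.3111 1.075  0.0504] open 0.04558195997545648 29.946983456611633
shift mm [ 0.3516 -0.3545  6.4668] rotvec [ 0.0056 -0.0049 -0.0012]
```

Passing freely; now the last millimetres in fine steps.

Emit:
{"op": "move_arm", "data": {"motion": [[[0,0,1],[0,0,0],1],[[0,0,2],[0,0,0],1],[[0,0,3],[0,0,0],1],[[0,0,4],[0,0,0],1],[[0,0,5],[0,0,0],1],[[0,0,6],[0,0,0],1],[[0,0,6],[0,0,0],1]]}}

```text
clock: 12.07
tool_pos: [0.6424, -0.0397, 0.1985]
orientation: [158.9, 15.6, -164.1]
force: [0.2, -0.6, -2.7]
opening: 0.0454
gripper_force: 29.9
```

```bash
python3 - <<'E'
from h import *
from plant import ctrl
o=ctrl.get_obs(); st(o,YB,.0013,.0)
E
```

```text
t 12.0667 tcp [ 0.6424 -0.0397  0.1985] foot h mm 3.740679907579843 lateral(tool) [-0.4632  0.3094  0.0001] tilt err [-0.0035  0.0115  0.0034]
F tool [ 0.702  -1.574   2.2419] M tool [1.3652 1.076  0.0052] open 0.045397526346136 29.946959540247917
shift mm [ 0.447  -0.3143  3.7409] rotvec [-0.0035  0.0115  0.0034]
```

Emit:
{"op": "move_arm", "data": {"motion": [[[0,0,0.7],[0,0,0],1],[[0,0,1.4],[0,0,0],1],[[0,0,2],[0,0,0],1],[[0,0,2],[0,0,0],1]]}}

```text
clock: 12.4
tool_pos: [0.6427, -0.0389, 0.1968]
orientation: [158.9, 15.6, -164.1]
force: [0.5, 0.5, -1.9]
opening: 0.0459
gripper_force: 29.9
```

```bash
python3 - <<'E'
from h import *
from plant import ctrl
o=ctrl.get_obs(); st(o,YB,.0013,.0)
E
```

```text
t 12.4 tcp [ 0.6427 -0.0389  0.1968] foot h mm 1.856556347754219 lateral(tool) [-0.5201  0.3158  0.0001] tilt err [-0.0059  0.0161  0.0091]
F tool [-0.0472 -0.4271  1.9884] M tool [ 1.3     1.0129 -0.0386] open 0.04585080463323711 29.947160929441452
shift mm [ 0.4969 -0.3245  1.8568] rotvec [-0.0059  0.0161  0.0091]
```

Emit:
{"op": "move_arm", "data": {"motion": [[[0,0,0.5],[0,0,0],1],[[0,0,1],[0,0,0],1],[[0,0,1.5],[0,0,0],1],[[0,0,1.5],[0,0,0],1]]}}

```text
clock: 12.73
tool_pos: [0.643, -0.0383, 0.1955]
orientation: [158.9, 15.6, -164.1]
force: [0.5, 0.1, -0.5]
opening: 0.046
gripper_force: 29.9
```

```bash
python3 - <<'E'
from h import *
from plant import ctrl
o=ctrl.get_obs(); st(o,YB,.0013,.0)
E
```

```text
t 12.7333 tcp [ 0.643  -0.0383  0.1955] foot h mm 0.379621939193779 lateral(tool) [-0.5716  0.312   0.0002] tilt err [-0.0073  0.0212  0.0102]
F tool [-0.3736 -0.2371  0.5905] M tool [1.3377 1.0214 0.0259] open 0.045998857704066615 29.947062134742737
shift mm [ 0.5405 -0.323   0.3799] rotvec [-0.0073  0.0212  0.0102]
```

Emit:
{"op": "move_arm", "data": {"motion": [[[0,0,0.5],[0,0,0],1],[[0,0,1],[0,0,0],1],[[0,0,1],[0,0,0],1]]}}

```text
clock: 12.98
tool_pos: [0.6431, -0.0382, 0.1952]
orientation: [159.0, 15.6, -164.1]
force: [-1.7, -0.6, 3.9]
opening: 0.0454
gripper_force: 30.0
```

```bash
python3 - <<'E'
from h import *
from plant import ctrl
o=ctrl.get_obs(); st(o,YB,.0013,.0)
E
```

```text
t 12.9833 tcp [ 0.6431 -0.0382  0.1952] foot h mm 0.0804542356435666 lateral(tool) [-0.6958  0.1923  0.0003] tilt err [-0.0349  0.0362  0.0376]
F tool [ 0.6971  1.3773 -3.968 ] M tool [ 0.8548  1.5159 -0.0945] open 0.045435500197933576 29.95117887854576
shift mm [ 0.6425 -0.2447  0.081 ] rotvec [-0.0349  0.0362  0.0376]
```

Emit:
{"op": "move_arm", "data": {"motion": [[[0,0,0.4],[0,0,0],1],[[0,0,0.8],[0,0,0],1],[[0,0,0.8],[0,0,0],1],[[0,0,0.8],[0,0,0],1]]}}

```text
clock: 13.32
tool_pos: [0.6431, -0.0382, 0.1952]
orientation: [159.0, 15.7, -164.1]
force: [-3.7, -2.6, 7.5]
opening: 0.0457
gripper_force: 30.0
```

```bash
python3 - <<'E'
from h import *
from plant import ctrl
o=ctrl.get_obs(); st(o,YB,.0013,.1)
E
```

```text
t 13.3167 tcp [ 0.6431 -0.0382  0.1952] foot h mm 0.03560281513128089 lateral(tool) [-0.7028  0.1953  0.0004] tilt err [-0.0537  0.0478  0.0593]
F tool [ 2.1269  1.6422 -8.3116] M tool [ 0.2682  2.0401 -0.0033] open 0.045726395410318185 29.955506846308708
shift mm [  0.5488  -0.3697 -99.9636] rotvec [-0.0537  0.0478  0.0593]
```

Sleeve B is fully home (stops at h≈0 mm with force rising), so it is the clear one. I'm withdrawing along the pin axis.

Emit:
{"op": "move_arm", "data": {"motion": [[[0,0,-3],[0,0,0],1],[[0,0,-8],[0,0,0],1],[[0,0,-18],[0,0,0],1],[[0,0,-30],[0,0,0],1],[[0,0,-44],[0,0,0],1],[[0,0,-58],[0,0,0],1],[[0,0,-74],[0,0,0],1],[[0,0,-90],[0,0,0],1],[[0,0,-105],[0,0,0],1],[[0,0,-120],[0,0,0],1]]}}

```text
clock: 14.15
tool_pos: [0.6259, -0.0882, 0.3037]
orientation: [159.0, 15.7, -164.1]
force: [-0.0, -0.3, -1.8]
opening: 0.046
gripper_force: 29.9
```

```bash
python3 - <<'E'
from h import *
from plant import ctrl
o=ctrl.get_obs(); st(o,YB,.0013,.15)
rel(o,[.57,.37,.34],down(180))
E
```

```text
t 14.15 tcp [ 0.6259 -0.0882  0.3037] foot h mm 120.8053892727455 lateral(tool) [-0.7689  0.2041  0.0008] tilt err [-0.0595  0.079   0.0292]
F tool [ 0.5914 -0.9282  1.514 ] M tool [ 1.4167  1.0613 -0.0125] open 0.04603151831428073 29.947097450494766
shift mm [  0.612   -0.3229 -29.1935] rotvec [-0.0595  0.079   0.0292]
shift mm [-78.7488 431.2608 149.0221] rotvec [22.9241 12.5135 18.4813]
```

Emit:
{"op": "move_arm", "data": {"motion": [[[-79,431,149],[23,12.5,18.5],1],[[-79,431,149],[23,12.5,18.5],1],[[-79,431,149],[23,12.5,18.5],1],[[-79,431,149],[23,12.5,18.5],1],[[-79,431,149],[23,12.5,18.5],1],[[-79,431,149],[23,12.5,18.5],1],[[-79,431,149],[23,12.5,18.5],1],[[-79,431,149],[23,12.5,18.5],1],[[-79,431,149],[23,12.5,18.5],1],[[-79,431,149],[23,12.5,18.5],1]]}}

```text
clock: 14.98
tool_pos: [0.5804, 0.2855, 0.3325]
orientation: [180.0, 0.0, 180.0]
force: [1.1, -0.3, -0.7]
opening: 0.046
gripper_force: 29.9
```

```bash
python3 - <<'E'
from h import *
from plant import ctrl
o=ctrl.get_obs(); print(o["clock"],o["tool_pos"],o["orientation"],o["force"]);rel(o,[.57,.37,.34],down(180))
E
```

```text
14.9833 [0.5804 0.2855 0.3325] [179.9958   0.0128 179.966 ] [ 1.0758 -0.2763 -0.7083]
shift mm [10.4028 84.4637 -7.5221] rotvec [ 0.0042  0.0128 -0.034 ]
```

Emit:
{"op": "move_arm", "data": {"motion": [[[10,84,-7],[0,0,0],1],[[10,84,-7],[0,0,0],1],[[10,84,-7],[0,0,0],1],[[10,84,-7],[0,0,0],1],[[10,84,-7],[0,0,0],1]]}}

```text
clock: 15.4
tool_pos: [0.5709, 0.3677, 0.3383]
orientation: [-180.0, -0.0, -180.0]
force: [0.2, 0.0, -0.5]
opening: 0.0459
gripper_force: 29.9
```

```bash
python3 - <<'E'
from h import *
from plant import ctrl
w=grab(ctrl,"wrist","w5");o=ctrl.get_obs(); print(o["tool_pos"],o["orientation"])
for X in([.4721,.3949,.088],[.4721,.3949,.018],[.4698,.2852,.128]): print(proj(w,X))
E
```

```text
[0.571  0.3669 0.3384] [-179.9588   -0.0364  179.956 ]
[[308.9067  94.8658]]
[[304.9369  98.6941]]
[[201.5785  89.4996]]
```

View pics/w5.png

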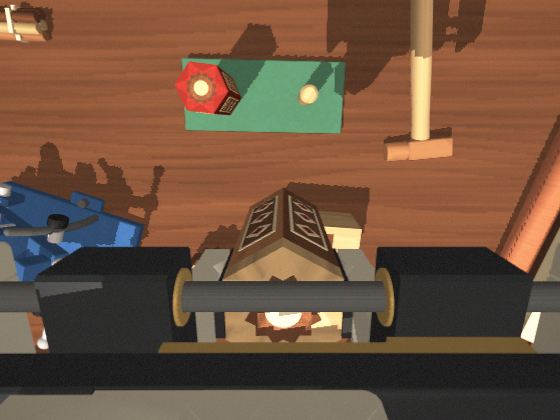

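Wrist view: the free dowel's top is at (309,94), the lacquered cap centre at (202,89), and the held sleeve is upright in the fingers.

```bash
python3 - <<'E'
from h import *
from plant import ctrl
w=load("w5");hsv=cv2.cvtColor(w["img"],cv2.COLOR_BGR2HSV)
m=cv2.inRange(hsv,(12,40,225),(35,200,255));k=np.zeros_like(m);cv2.circle(k,(309,94),14,1,-1);y,x=np.nonzero(m*k);print(x.mean(),y.mean(),len(x),x.min(),x.max(),y.min(),y.max())
D=plane(w,[(x.mean(),y.mean())],.088)[0];print(D)
print(plane(w,[(202,88)],.128))
o=ctrl.get_obs(); Rt=down(180)
rel(o,np.array([D[0],D[1],.018+.0846+.085])-Rt.apply([.0013,0,0]),Rt)
E
```

```text
308.33953488372094 94.4186046511628 215 301 316 86 102
[0.4716 0.3943 0.088 ]
[[0.4684 0.2857 0.128 ]]
shift mm [ 98.034   27.392  150.8726] rotvec [-0.0412 -0.0364 -0.044 ]
```

Emit:
{"op": "move_arm", "data": {"motion": [[[33,9,0],[0,0,0],1],[[66,18,0],[0,0,0],1],[[90,25,20],[0,0,0],1],[[98,27.4,50],[0,0,0],1],[[98,27.4,85],[0,0,0],1],[[98,27.4,115],[0,0,0],1],[[98,27.4,138],[0,0,0],1],[[98,27.4,150],[0,0,0],1],[[98,27.4,150],[0,0,0],1],[[98,27.4,150],[0,0,0],1]]}}

```text
clock: 16.28
tool_pos: [0.4735, 0.3937, 0.1885]
orientation: [-179.9, -0.0, 179.9]
force: [0.5, -0.1, -1.0]
opening: 0.0458
gripper_force: 29.9
```

```bash
python3 - <<'E'
from h import *
from plant import ctrl
o=ctrl.get_obs(); print(o["clock"],o["tool_pos"],o["force"]); Rt=down(180)
rel(o,np.array([.4718,.3945,.018+.0846])-Rt.apply([.0013,0,0]),Rt)
E
```

```text
16.2833 [0.4735 0.3937 0.1885] [ 0.4916 -0.1258 -1.0076]
shift mm [ 0.3138  0.8722 85.8744] rotvec [-0.0752 -0.0394 -0.098 ]
```

Lateral error is under 1 mm, within the 4 mm clearance. Lowering to about 6 mm above the board.

Emit:
{"op": "move_arm", "data": {"motion": [[[0.3,0.8,8],[0,0,0],1],[[0.3,0.8,16],[0,0,0],1],[[0.3,0.8,22],[0,0,0],1],[[0.3,0.8,30],[0,0,0],1],[[0.3,0.8,40],[0,0,0],1],[[0.3,0.8,50],[0,0,0],1],[[0.3,0.8,60],[0,0,0],1],[[0.3,0.8,70],[0,0,0],1],[[0.3,0.8,78],[0,0,0],1],[[0.3,0.8,80],[0,0,0],1]]}}

```text
clock: 17.12
tool_pos: [0.4718, 0.395, 0.1059]
orientation: [-179.8, -0.1, 180.0]
force: [-1.0, -0.2, -1.9]
opening: 0.0463
gripper_force: 29.9
```

Emit:
{"op": "move_arm", "data": {"motion": [[[0,0,1],[0,0,0],1],[[0,0,2],[0,0,0],1],[[0,0,3],[0,0,0],1],[[0,0,4],[0,0,0],1],[[0,0,4],[0,0,0],1]]}}

```text
clock: 17.53
tool_pos: [0.4725, 0.3958, 0.1042]
orientation: [-180.0, -0.0, 180.0]
force: [0.5, -0.7, -0.8]
opening: 0.0459
gripper_force: 29.9
```

```bash
python3 - <<'E'
from h import *
from plant import ctrl
o=ctrl.get_obs(); print(o["clock"],o["tool_pos"],o["force"],o["moment"]); Rt=down(180)
rel(o,np.array([.4718,.3945,.018+.0846])-Rt.apply([.0013,0,0]),Rt)
E
```

```text
17.5333 [0.4725 0.3958 0.1042] [ 0.5385 -0.6605 -0.824 ] [0.0184 0.0319 0.0045]
shift mm [-0.6001 -1.3397  1.6418] rotvec [-0.0158 -0.0313 -0.0171]
```

Emit:
{"op": "move_arm", "data": {"motion": [[[0,0,0.6],[0,0,0],1],[[0,0,1.2],[0,0,0],1],[[0,0,1.8],[0,0,0],1],[[0,0,2.2],[0,0,0],1],[[0,0,2.2],[0,0,0],1]]}}

```text
clock: 17.95
tool_pos: [0.4725, 0.3958, 0.1026]
orientation: [-180.0, -0.0, -180.0]
force: [-2.3, -0.2, 5.2]
opening: 0.0455
gripper_force: 29.9
```

Foot is on the rack board (contact at the expected height). Releasing.

Emit:
{"op": "move_arm", "data": {"motion": [[[0,0,2],[0,0,0],0.8],[[0,0,2],[0,0,0],0.4],[[0,0,2],[0,0,0],0.2],[[0,0,2],[0,0,0],0.2],[[0,0,2],[0,0,0],0.2],[[0,0,2],[0,0,0],0.2]]}}

```text
clock: 18.45
tool_pos: [0.4724, 0.3957, 0.0996]
orientation: [-179.9, -0.1, 180.0]
force: [-0.4, -0.1, -0.3]
opening: 0.0687
gripper_force: 0.0
```

Emit:
{"op": "move_arm", "data": {"motion": [[[0,0,-10],[0,0,0],0.2],[[0,0,-35],[0,0,0],0.2],[[0,0,-70],[0,0,0],0.2],[[0,0,-110],[0,0,0],0.2],[[0,0,-150],[0,0,0],0.2],[[0,0,-190],[0,0,0],0.1],[[0,0,-230],[0,0,0],0],[[0,0,-230],[0,0,0],0]]}}

```text
clock: 19.12
tool_pos: [0.475, 0.3973, 0.3404]
orientation: [179.5, 0.5, -180.0]
force: [0.1, 0.9, 0.3]
opening: 0.0841
gripper_force: 0.0
```

```bash
python3 - <<'E'
from h import *
from plant import ctrl
o=ctrl.get_obs(); print(o["clock"],o["tool_pos"],o["force"],o["opening"])
w=grab(ctrl,"wrist","w6"); s=grab(ctrl,"scene","s3")
print("B now pix",proj(w,[.4718,.3945,.128]), "scene cap",proj(s,[[.4718,.3945,.128],[.4718,.2850,.128]]))
rel(o,[*A0,.33],down(YA))
a=cv2.resize(s["img"][150:250,300:420],(480,400),interpolation=cv2.INTER_CUBIC)
cv2.imwrite("pics/s3c.png",a)
E
```

```text
19.1167 [0.475  0.3973 0.3404] [0.0976 0.9483 0.2542] 0.08410176360585869
B now pix [[279.9094 184.1048]] scene cap [[362.9727 168.4971]
 [337.0384 174.5731]]
shift mm [-125.4712 -704.2469    5.3501] rotvec [ 0.4692  0.5614 -7.4802]
```

View pics/s3c.png

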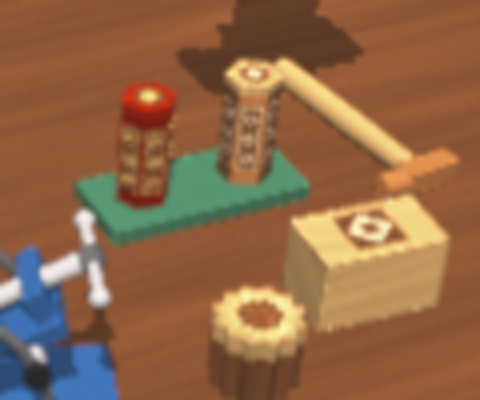

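The crop shows sleeve B standing upright and fully down on the free dowel, level with the red one. On to sleeve A.

Emit:
{"op": "move_arm", "data": {"motion": [[[-125,-704,5],[0,0,-7.5],0],[[-125,-704,5],[0,0,-7.5],0],[[-125,-704,5],[0,0,-7.5],0],[[-125,-704,5],[0,0,-7.5],0],[[-125,-704,5],[0,0,-7.5],0],[[-125,-704,5],[0,0,-7.5],0],[[-125,-704,5],[0,0,-7.5],0],[[-125,-704,5],[0,0,-7.5],0],[[-125,-704,5],[0,0,-7.5],0],[[-125,-704,5],[0,0,-7.5],0]]}}

```text
clock: 20.05
tool_pos: [0.5446, -0.0165, 0.3265]
orientation: [-180.0, -0.1, -172.5]
force: [0.8, -0.4, -0.8]
opening: 0.0877
gripper_force: 0.0
```

```bash
python3 - <<'E'
from h import *
from plant import ctrl
o=ctrl.get_obs();print(o["tool_pos"],o["orientation"]);rel(o,[*A0,.24],down(YA))
E
```

```text
[ 0.5446 -0.0165  0.3265] [-179.9605   -0.1338 -172.5022]
shift mm [ -18.0407 -295.0998   86.6886] rotvec [-0.0395 -0.1338 -0.0022]
```

Emit:
{"op": "move_arm", "data": {"motion": [[[-18,-295,87],[0,0,0],0],[[-18,-295,87],[0,0,0],0],[[-18,-295,87],[0,0,0],0],[[-18,-295,87],[0,0,0],0],[[-18,-295,87],[0,0,0],0],[[-18,-295,87],[0,0,0],0],[[-18,-295,87],[0,0,0],0],[[-18,-295,87],[0,0,0],0],[[-18,-295,87],[0,0,0],0],[[-18,-295,87],[0,0,0],0]]}}

```text
clock: 20.88
tool_pos: [0.6006, -0.3054, 0.2383]
orientation: [180.0, -0.2, -172.6]
force: [-0.6, 0.2, 0.6]
opening: 0.0875
gripper_force: 0.0
```

```bash
python3 - <<'E'
from h import *
from plant import ctrl
w=grab(ctrl,"wrist","w7");o=ctrl.get_obs();print(o["tool_pos"],o["orientation"])
hsv=cv2.cvtColor(w["img"],cv2.COLOR_BGR2HSV);c=proj(w,[*A0,.122])[0].astype(int);print(c)
m=cv2.inRange(hsv,(0,0,200),(180,60,255));k=np.zeros_like(m);cv2.circle(k,tuple(map(int,c)),25,1,-1);y,x=np.nonzero(m*k);P=plane(w,[(x.mean(),y.mean())],.122)[0];print(x.mean(),y.mean(),len(x),P)
rel(o,[P[0],P[1],.097],down(YA))
E
```

```text
[ 0.601  -0.3046  0.2393] [ 179.99     -0.1578 -172.5638]
[282 213]
283.0 215.14077669902912 206 [ 0.6019 -0.3066  0.122 ]
shift mm [ -1.0331  -2.1893 142.3231] rotvec [ 0.0101 -0.1578 -0.0638]
```

Emit:
{"op": "move_arm", "data": {"motion": [[[-1,-1,40],[0,0,0],0],[[-1,-1,80],[0,0,0],0],[[-1,-1,115],[0,0,0],0],[[-1,-1,135],[0,0,0],0],[[-1,-1,143],[0,0,0],0.1],[[-1,-1,143],[0,0,0],0.3],[[-1,-1,143],[0,0,0],0.4],[[-1,-1,143],[0,0,0],0.4]]}}

```text
clock: 21.6
tool_pos: [0.604, -0.3055, 0.0998]
orientation: [-179.9, 0.1, -172.4]
force: [-0.7, -0.2, 1.0]
opening: 0.0667
gripper_force: 0.0
```

Emit:
{"op": "move_arm", "data": {"motion": [[[0,0,0],[0,0,0],1],[[0,0,0],[0,0,0],1],[[0,0,0],[0,0,0],1],[[0,0,0],[0,0,0],1],[[0,0,0],[0,0,0],1]]}}

```text
clock: 22.02
tool_pos: [0.6031, -0.3057, 0.0984]
orientation: [-179.9, 0.0, -172.5]
force: [-0.9, 1.3, 6.1]
opening: 0.0459
gripper_force: 29.9
```

```bash
python3 - <<'E'
from h import *
from plant import ctrl
o=ctrl.get_obs();p,R0=pose(o);print(o["clock"],p,o["orientation"],o["opening"],o["gripper_force"])
dx=R0.inv().apply(np.array([.6019,-.3066,p[2]])-p);print("offset",dx*1e3,"tz",p[2]-.012)
o2=dict(o);o2["tool_pos"]=p+[0,0,0]
Rt=along(YA);rel(o,SEAT+AX*.136-Rt.apply([dx[0],0,p[2]-.012]),Rt)
E
```

```text
22.0167 [ 0.6031 -0.3057  0.0984] [-179.9249    0.0292 -172.5045] 0.04586394736978893 29.94673004373908
offset [ 1.2742 -0.7474  0.0003] tz 0.08644863011190253
shift mm [ -47.2525  205.0795 -220.4859] rotvec [-23.3434 -11.572    0.0091]
```

Emit:
{"op": "move_arm", "data": {"motion": [[[0,0,-10],[0,0,0],1],[[0,0,-40],[0,0,0],1],[[0,0,-80],[0,0,0],1],[[0,0,-120],[0,0,0],1],[[0,0,-160],[0,0,0],1],[[-5,20,-195],[-5,-2.5,0],1],[[-14,55,-220],[-10,-5,0],1],[[-23,95,-220],[-15,-7.5,0],1],[[-32,135,-220],[-20,-10,0],1],[[-41,174,-220],[-23.3,-11.6,0],1]]}}

```text
clock: 22.85
tool_pos: [0.6207, -0.1265, 0.3189]
orientation: [156.2, 11.4, -175.0]
force: [1.2, 1.1, -1.3]
opening: 0.0459
gripper_force: 29.9
```

```bash
sed -i 's/tz=.0846/tz=.0864/' h.py; python3 - <<'E'
from h import *
from plant import ctrl
o=ctrl.get_obs(); st(o,YA,.0013,.098)
E
```

```text
t 22.85 tcp [ 0.6207 -0.1265  0.3189] foot h mm 149.24827713637518 lateral(tool) [  4.5724 -26.9593  -0.1201] tilt err [ 0.2213  0.1998 -0.0563]
F tool [-1.007   0.2592  1.762 ] M tool [ 1.613   0.7956 -0.0236] open 0.04590304998090493 29.938192572444677
shift mm [-4.6949 27.0964 51.3734] rotvec [ 0.2213  0.1998 -0.0563]
```

Emit:
{"op": "move_arm", "data": {"motion": [[[-4.7,27,5],[0.1,0.1,0],1],[[-4.7,27,12],[0.1,0.1,0],1],[[-4.7,27,22],[0.1,0.1,0],1],[[-4.7,27,35],[0.1,0.1,0],1],[[-4.7,27,46],[0.1,0.1,0],1],[[-4.7,27,51],[0.1,0.1,0],1],[[-4.7,27,51],[0.1,0.1,0],1],[[-4.7,27,51],[0.1,0.1,0],1]]}}

```text
clock: 23.52
tool_pos: [0.6282, -0.0819, 0.2823]
orientation: [156.5, 11.1, -174.8]
force: [-0.8, 0.1, -0.2]
opening: 0.0461
gripper_force: 29.9
```

```bash
python3 - <<'E'
from h import *
from plant import ctrl
o=ctrl.get_obs(); st(o,YA,.0013,.098)
E
```

```text
t 23.5167 tcp [ 0.6282 -0.0819  0.2823] foot h mm 96.81553242741518 lateral(tool) [ 1.1547 -2.567   0.0095] tilt err [-0.1202 -0.2048 -0.054 ]
F tool [0.7794 0.1554 0.0902] M tool [1.5223 0.6704 0.0146] open 0.04606220621754803 29.939639568328857
shift mm [-0.8417  2.3843 -1.1979] rotvec [-0.1202 -0.2048 -0.054 ]
```

Emit:
{"op": "move_arm", "data": {"motion": [[[-0.8,2,0],[-0.1,-0.2,0],1],[[-0.8,2,0],[-0.1,-0.2,0],1],[[-0.8,2,0],[-0.1,-0.2,0],1],[[-0.8,2,0],[-0.1,-0.2,0],1]]}}

```text
clock: 23.85
tool_pos: [0.6288, -0.0799, 0.2843]
orientation: [156.4, 11.4, -174.9]
force: [0.4, 0.6, -1.3]
opening: 0.0462
gripper_force: 29.9
```

```bash
python3 - <<'E'
from h import *
from plant import ctrl
o=ctrl.get_obs(); st(o,YA,.0013,.098)
E
```

```text
t 23.85 tcp [ 0.6288 -0.0799  0.2843] foot h mm 97.65849863151102 lateral(tool) [-0.4766  0.0559  0.0008] tilt err [-0.0279  0.1019 -0.019 ]
F tool [-0.1947 -0.0646  1.4546] M tool [ 1.5086  0.7707 -0.0033] open 0.04620799804811436 29.939551278948784
shift mm [ 0.3223 -0.0977 -0.3399] rotvec [-0.0279  0.1019 -0.019 ]
```

Aligned. Going down gently.

Emit:
{"op": "move_arm", "data": {"motion": [[[0,0,4],[0,0.1,0],1],[[0,0,8],[0,0.1,0],1],[[0,0,11],[0,0.1,0],1],[[0,0,14],[0,0.1,0],1],[[0,0,14],[0,0.1,0],1],[[0,0,14],[0,0.1,0],1]]}}

```text
clock: 24.35
tool_pos: [0.6306, -0.0737, 0.2708]
orientation: [156.4, 11.2, -174.9]
force: [-0.1, -0.5, -1.2]
opening: 0.0459
gripper_force: 29.9
```

```bash
python3 - <<'E'
from h import *
from plant import ctrl
o=ctrl.get_obs(); st(o,YA,.0013,.07)
E
```

```text
t 24.35 tcp [ 0.6306 -0.0737  0.2708] foot h mm 82.71886722871375 lateral(tool) [0.098  0.1699 0.0001] tilt err [-0.0023 -0.0825 -0.0273]
F tool [ 0.3921 -0.8649  0.8705] M tool [ 1.5173  0.7327 -0.0028] open 0.045894702462973176 29.93942080065608
shift mm [ 0.0081 -0.1723 12.7169] rotvec [-0.0023 -0.0825 -0.0273]
```

Emit:
{"op": "move_arm", "data": {"motion": [[[0,0,3],[0,0,0],1],[[0,0,6],[0,0,0],1],[[0,0,9],[0,0,0],1],[[0,0,12],[0,0,0],1],[[0,0,15],[0,0,0],1],[[0,0,15],[0,0,0],1]]}}

```text
clock: 24.85
tool_pos: [0.6326, -0.0673, 0.2568]
orientation: [156.4, 11.2, -174.9]
force: [-0.5, -0.3, -2.1]
opening: 0.0458
gripper_force: 29.9
```

```bash
python3 - <<'E'
from h import *
from plant import ctrl
o=ctrl.get_obs(); st(o,YA,.0013,.052)
E
```

```text
t 24.85 tcp [ 0.6326 -0.0673  0.2568] foot h mm 67.19122725492886 lateral(tool) [0.3545 0.1881 0.0007] tilt err [ 0.0163 -0.1011 -0.0513]
F tool [ 0.9557 -1.0441  1.6669] M tool [1.456  0.7544 0.0408] open 0.04584859302922717 29.93932619690895
shift mm [-0.2288 -0.1668 15.1884] rotvec [ 0.0163 -0.1011 -0.0513]
```

Emit:
{"op": "move_arm", "data": {"motion": [[[-0.4,0,3],[0,-0.1,0],1],[[-0.4,0,6],[0,-0.1,0],1],[[-0.4,0,9],[0,-0.1,0],1],[[-0.4,0,12],[0,-0.1,0],1],[[-0.4,0,15],[0,-0.1,0],1],[[-0.4,0,18],[0,-0.1,0],1],[[-0.4,0,18],[0,-0.1,0],1]]}}

```text
clock: 25.43
tool_pos: [0.6356, -0.0598, 0.2408]
orientation: [156.4, 11.3, -174.9]
force: [0.1, 0.6, -1.4]
opening: 0.046
gripper_force: 29.9
```

```bash
python3 - <<'E'
from h import *
from plant import ctrl
o=ctrl.get_obs(); st(o,YA,.0013,.043)
E
```

```text
t 25.4333 tcp [ 0.6356 -0.0598  0.2408] foot h mm 49.23848192490231 lateral(tool) [-0.1906  0.1635  0.    ] tilt err [ 0.0124  0.0015 -0.0489]
F tool [0.141  0.0423 1.4914] M tool [ 1.5382  0.7366 -0.0146] open 0.04599320699640202 29.93961738422513
shift mm [ 0.1885 -0.1451  6.2385] rotvec [ 0.0124  0.0015 -0.0489]
```

Emit:
{"op": "move_arm", "data": {"motion": [[[0,0,0.7],[0,0,0],1],[[0,0,1.4],[0,0,0],1],[[0,0,2.1],[0,0,0],1],[[0,0,2.8],[0,0,0],1],[[0,0,3.5],[0,0,0],1],[[0,0,3.5],[0,0,0],1]]}}

```text
clock: 25.93
tool_pos: [0.6363, -0.0586, 0.2383]
orientation: [156.4, 11.3, -174.9]
force: [0.2, 0.1, -1.2]
opening: 0.0461
gripper_force: 29.9
```

```bash
python3 - <<'E'
from h import *
from plant import ctrl
o=ctrl.get_obs(); st(o,YA,.0013,.043)
E
```

```text
t 25.9333 tcp [ 0.6363 -0.0586  0.2383] foot h mm 46.46519078284775 lateral(tool) [-0.5395  0.1268  0.0004] tilt err [-0.0067  0.0481 -0.03  ]
F tool [-0.0098 -0.3963  1.1636] M tool [1.4931 0.7538 0.0476] open 0.04609561352251655 29.939566254615784
shift mm [ 0.4698 -0.1357  3.4659] rotvec [-0.0067  0.0481 -0.03  ]
```

Emit:
{"op": "move_arm", "data": {"motion": [[[0,0,0.5],[0,0,0],1],[[0,0,1],[0,0,0],1],[[0,0,1.5],[0,0,0],1],[[0,0,2],[0,0,0],1],[[0,0,2],[0,0,0],1]]}}

```text
clock: 26.35
tool_pos: [0.6366, -0.0578, 0.2365]
orientation: [156.4, 11.3, -174.9]
force: [-0.1, 0.2, -0.8]
opening: 0.0453
gripper_force: 29.9
```

```bash
python3 - <<'E'
from h import *
from plant import ctrl
o=ctrl.get_obs(); st(o,YA,.0013,.043)
E
```

```text
t 26.35 tcp [ 0.6366 -0.0578  0.2365] foot h mm 44.42702061328201 lateral(tool) [-0.5484  0.1083  0.0004] tilt err [-0.006   0.0478 -0.0355]
F tool [ 0.256  -0.1251  0.7923] M tool [ 1.5031  0.7466 -0.0262] open 0.0453083494379618 29.939569048583508
shift mm [ 0.4776 -0.1163  1.4277] rotvec [-0.006   0.0478 -0.0355]
```

Emit:
{"op": "move_arm", "data": {"motion": [[[0,0,0.5],[0,0,0],1],[[0,0,1],[0,0,0],1],[[0,0,1.5],[0,0,0],1],[[0,0,1.5],[0,0,0],1]]}}

```text
clock: 26.68
tool_pos: [0.6368, -0.0572, 0.2352]
orientation: [156.4, 11.3, -174.9]
force: [-0.5, 0.4, -0.5]
opening: 0.0461
gripper_force: 29.9
```

```bash
python3 - <<'E'
from h import *
from plant import ctrl
o=ctrl.get_obs(); st(o,YA,.0013,.043)
E
```

```text
t 26.6833 tcp [ 0.6368 -0.0572  0.2352] foot h mm 43.01255099197517 lateral(tool) [-0.627   0.1376  0.0006] tilt err [-0.0085  0.0558 -0.028 ]
F tool [0.5421 0.2697 0.5031] M tool [1.5048 0.6937 0.0299] open 0.04605030581160018 29.93955099955201
shift mm [ 0.5428 -0.1497  0.0133] rotvec [-0.0085  0.0558 -0.028 ]
```

Emit:
{"op": "move_arm", "data": {"motion": [[[0,0,0.5],[0,0,0],1],[[0,0,1],[0,0,0],1],[[0,0,1.5],[0,0,0],1],[[0,0,1.5],[0,0,0],1]]}}

```text
clock: 27.02
tool_pos: [0.6369, -0.0571, 0.2351]
orientation: [156.5, 11.4, -174.9]
force: [-3.7, -1.8, 7.0]
opening: 0.0464
gripper_force: 29.9
```

```bash
python3 - <<'E'
from h import *
from plant import ctrl
o=ctrl.get_obs(); st(o,YA,.0013,.043)
E
```

```text
t 27.0167 tcp [ 0.6369 -0.0571  0.2351] foot h mm 42.862072153012235 lateral(tool) [-0.7454  0.0555  0.0011] tilt err [-0.0528  0.0868  0.0219]
F tool [ 2.3693  1.7273 -7.5197] M tool [ 0.9071  1.6523 -0.0041] open 0.04641608890534541 29.947509616613388
shift mm [ 0.6143 -0.1358 -0.1369] rotvec [-0.0528  0.0868  0.0219]
```

Emit:
{"op": "move_arm", "data": {"motion": [[[0,0,0.4],[0,0,0],1],[[0,0,0.8],[0,0,0],1],[[0,0,0.8],[0,0,0],1]]}}

```text
clock: 27.27
tool_pos: [0.637, -0.0571, 0.2351]
orientation: [156.5, 11.4, -174.9]
force: [-5.3, -3.0, 8.9]
opening: 0.046
gripper_force: 30.0
```

```bash
python3 - <<'E'
from h import *
from plant import ctrl
o=ctrl.get_obs(); st(o,YA,.0013,.043)
E
```

```text
t 27.2667 tcp [ 0.637  -0.0571  0.2351] foot h mm 42.80099140384494 lateral(tool) [-0.8306  0.0286  0.0015] tilt err [-0.0761  0.1082  0.0473]
F tool [ 3.6545  1.5822 -9.984 ] M tool [ 0.5602  2.1924 -0.0147] open 0.045992374449824236 29.951409827917814
shift mm [ 0.6672 -0.1449 -0.1979] rotvec [-0.0761  0.1082  0.0473]
```

Sleeve A stopped at 42.8 mm with force rising, so it has the glue. Withdrawing; then it goes to the tray.

Emit:
{"op": "move_arm", "data": {"motion": [[[0,0,-3],[0,0,0],1],[[0,0,-8],[0,0,0],1],[[0,0,-16],[0,0,0],1],[[0,0,-26],[0,0,0],1],[[0,0,-38],[0,0,0],1],[[0,0,-52],[0,0,0],1],[[0,0,-68],[0,0,0],1],[[0,0,-86],[0,0,0],1],[[0,0,-86],[0,0,0],1]]}}

```text
clock: 28.02
tool_pos: [0.6257, -0.094, 0.3152]
orientation: [156.6, 11.6, -174.9]
force: [0.3, -0.2, 0.9]
opening: 0.0458
gripper_force: 29.9
```

```bash
python3 - <<'E'
from h import *
from plant import ctrl
o=ctrl.get_obs(); st(o,YA,.0013,.15)
w=load("w1");t=load("t2");print("rim near corners",plane(w,[(133,97),(237,108)],.03))
hsv=cv2.cvtColor(t["img"],cv2.COLOR_BGR2HSV);m=cv2.inRange(hsv,(0,200,110),(6,255,255))|cv2.inRange(hsv,(174,200,110),(180,255,255));k=np.zeros_like(m);k[245:312,345:405]=1;m*=k
y,x=np.nonzero(m);r=cv2.minAreaRect(np.c_[x,y].astype(np.float32));print(r,plane(t,[r[0]],.03),plane(t,cv2.boxPoints(r),.03))
rel(o,[.390,-.272,.28],down(180))
E
```

```text
t 28.0167 tcp [ 0.6257 -0.094   0.3152] foot h mm 131.77582976485374 lateral(tool) [-2.5981 -0.3577  0.0173] tilt err [-0.1854  0.3565  0.0871]
F tool [-0.4234  0.1503 -0.789 ] M tool [ 1.4654  0.5293 -0.0146] open 0.04581355811808732 29.940223395824432
shift mm [  1.9475   0.0167 -18.2308] rotvec [-0.1854  0.3565  0.0871]
rim near corners [[ 0.4503 -0.3439  0.03  ]
 [ 0.4633 -0.2113  0.03  ]]
((0.0, 0.0), (0.0, 0.0), 0.0) [[1.3804 1.1029 0.03  ]] [[1.3804 1.1029 0.03  ]
 [1.3804 1.1029 0.03  ]
 [1.3804 1.1029 0.03  ]
 [1.3804 1.1029 0.03  ]]
shift mm [ 252.4466 -137.1688  -76.8546] rotvec [23.8272 10.4414  7.3653]
```

Emit:
{"op": "move_arm", "data": {"motion": [[[252,-137,-77],[24,10.4,7.4],1],[[252,-137,-77],[24,10.4,7.4],1],[[252,-137,-77],[24,10.4,7.4],1],[[252,-137,-77],[24,10.4,7.4],1],[[252,-137,-77],[24,10.4,7.4],1],[[252,-137,-77],[24,10.4,7.4],1],[[252,-137,-77],[24,10.4,7.4],1],[[252,-137,-77],[24,10.4,7.4],1],[[252,-137,-77],[24,10.4,7.4],1],[[252,-137,-77],[24,10.4,7.4],1]]}}

```text
clock: 28.85
tool_pos: [0.3892, -0.2702, 0.277]
orientation: [-180.0, -0.2, 179.9]
force: [0.3, 0.2, -0.7]
opening: 0.0458
gripper_force: 29.9
```

```bash
python3 - <<'E'
from h import *
from plant import ctrl
o=ctrl.get_obs(); print(o["clock"],o["tool_pos"],o["orientation"]);rel(o,[.391,-.272,.006+.0864],down(180))
E
```

```text
28.85 [ 0.3892 -0.2702  0.277 ] [-179.9693   -0.2194  179.8963]
shift mm [ -2.4657  -1.667  184.627 ] rotvec [-0.0305 -0.2194 -0.1037]
```

Emit:
{"op": "move_arm", "data": {"motion": [[[-1,-1,30],[0,0,0],1],[[-1,-1,65],[0,0,0],1],[[-1,-1,100],[0,0,0],1],[[-1,-1,130],[0,0,0],1],[[-1,-1,155],[0,0,0],1],[[-1,-1,170],[0,0,0],1],[[-1,-1,178],[0,0,0],1],[[-1,-1,180],[0,0,0],1],[[-1,-1,180],[0,0,0],1],[[-1,-1,180],[0,0,0],1]]}}

```text
clock: 29.68
tool_pos: [0.3907, -0.271, 0.0974]
orientation: [-179.9, -0.2, -180.0]
force: [1.0, 0.3, -0.8]
opening: 0.0459
gripper_force: 29.9
```

```bash
python3 - <<'E'
from h import *
from plant import ctrl
o=ctrl.get_obs(); print(o["clock"],o["tool_pos"],o["orientation"],o["force"]);rel(o,[.391,-.272,.006+.0864],down(180))
E
```

```text
29.6833 [ 0.3907 -0.271   0.0974] [-179.9435   -0.2116 -179.9696] [ 1.0069  0.2879 -0.752 ]
shift mm [-0.3575 -0.9948  5.0407] rotvec [-0.0565 -0.2116  0.0306]
```

Emit:
{"op": "move_arm", "data": {"motion": [[[0,0,1],[0,-0.2,0],1],[[0,0,2],[0,-0.2,0],1],[[0,0,3],[0,-0.2,0],1],[[0,0,4],[0,-0.2,0],1],[[0,0,4.7],[0,-0.2,0],1],[[0,0,5.4],[0,-0.2,0],1],[[0,0,5.4],[0,-0.2,0],1]]}}

```text
clock: 30.27
tool_pos: [0.3898, -0.271, 0.0923]
orientation: [-180.0, -0.1, -180.0]
force: [-3.4, 4.4, 14.0]
opening: 0.0462
gripper_force: 30.0
```

Emit:
{"op": "move_arm", "data": {"motion": [[[0,0,-0.7],[0,0,0],1],[[0,0,-0.7],[0,0,0],0.7],[[0,0,-0.7],[0,0,0],0.3],[[0,0,-0.7],[0,0,0],0.2],[[0,0,-0.7],[0,0,0],0.2],[[0,0,-0.7],[0,0,0],0.2],[[0,0,-0.7],[0,0,0],0.2]]}}

```text
clock: 30.85
tool_pos: [0.3894, -0.271, 0.0916]
orientation: [-180.0, -0.1, 180.0]
force: [-0.1, -0.0, -0.1]
opening: 0.0687
gripper_force: 0.0
```

Emit:
{"op": "move_arm", "data": {"motion": [[[0,0,-10],[0,0,0],0.2],[[0,0,-35],[0,0,0],0.2],[[0,0,-70],[0,0,0],0.2],[[0,0,-110],[0,0,0],0.1],[[0,0,-150],[0,0,0],0],[[0,0,-190],[0,0,0],0],[[0,0,-190],[0,0,0],0],[[0,0,-190],[0,0,0],0]]}}

```text
clock: 31.52
tool_pos: [0.3909, -0.2712, 0.2843]
orientation: [-179.9, 0.2, 180.0]
force: [-0.1, 0.6, -1.4]
opening: 0.0873
gripper_force: 0.0
```

```bash
python3 - <<'E'
from h import *
from plant import ctrl
o=ctrl.get_obs(); print(o["clock"],o["tool_pos"],o["opening"],o["force"])
s=grab(ctrl,"scene","s9")
cv2.imwrite("pics/s9c.png",cv2.resize(s["img"][150:290,140:420],(800,400),interpolation=cv2.INTER_CUBIC))
E
```

```text
31.5167 [ 0.3909 -0.2712  0.2843] 0.08734703622783485 [-0.0747  0.5931 -1.357 ]
```

View pics/s9c.png

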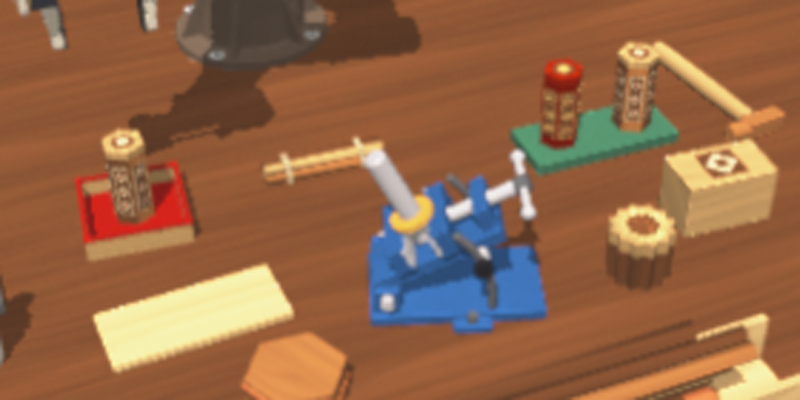

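The final view shows sleeve A upright in the red tray at (125,175) and sleeve B fully down on the dowel at (637,88). The gripper is clear and the vise and bystanders look undisturbed.

```bash
python3 -c "
from plant import ctrl
print(ctrl.close_job())"
```

```text
the job is handed in; nothing more can be done
None
```

The job is handed in at about 31.5 s on the clock: the sleeve nearer the vise went fully home and is on the free green-rack dowel, and the other stopped on glue 43 mm short of the collar and stands upright in the red tray.

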